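# Lift the plaster molar out of its tray pocket and stand it on the rest block

### The arm

A 6-joint arm with a two-finger parallel gripper is mounted at the origin on a cart in front of the work surface, level with it; the furniture and walls round the work are solid. World frame = base frame: x ahead of the robot, y to its left, z up, the work surface at z = 0. Lengths are in m, angles in rad, forces in N, time in s.
With the tool pointing down it reaches from about 0.375 to 0.9 m from the base axis. Payload 3.1 kg.
Tool frame: the origin (TCP) lies on the centre line of the jaws, within the pads' length; the fingertips stand robot.finger_overhang ahead of it and the grasp point (between the pads) lies 2 mm behind it (robot.finger_overhang is the distance from the TCP to the fingertips, in m); z points along the fingers, y is the direction in which the jaws open and shut (so a half turn about z gives the same grasp; the last joint's range is limited). The gripper opens to 87 mm and grips with 3 to 60 N. Pads are 19 mm wide; open, the fingers measure 117 mm over their backs; the gripper's body (75 mm by 190 mm) begins 51 mm behind the grasp point.
Start: joints at [-0.178, 0.527, 1.433, -0, 1.181, -0.178], TCP at [0.625, 0, 0.214] pointing down, gripper open.
Joint ranges: [-3.08, 3.08], [-0.75, 2.2], [0.22, 2.44], [-1.43, 4.57], [0, 2.65], [-2.85, 2.85]. Speed limits (rad/s): [2.79, 2.79, 3.14, 3.14, 3.14, 3.14].

### API

Orientations are given as a unit quaternion [x, y, z, w].
In Python, from rig import robot gives the robot as it stands. The module is installed in compiled form; this text tells all that it offers.
- The arm moves only by the tool step_arm, never from a script. Its arguments are lists of equal length, an entry for each row: "slide": the shift along the tool's x, y, z in mm, a list of three; "twist": the turn about the tool's z in degrees. A call has 1 to 20 rows; each row shifts and turns the commanded pose from where the row before left it, along the tool's axes as they then stand; what a row does not reach is not made up. A row lasts 1/12 s, in which the tool goes at most 41.7 mm and 7.16 degrees, less where a joint would pass 70% of its speed; a pose out of reach is approached as far as the arm can. A call is refused whole if a number of a shift passes 41.7 or a number of a turn 7.16, either way. A call with a gripper value outside its range is refused whole. "jaw" is the finger opening in mm, from 0 to 87, set as the call begins (left out, the last holds). The fingers move at their own pace and stop on an object; "force" is the grip in N (left out, the last holds). Time passes only in rows, so rows that do not move let the fingers close. It gives the time, the measured TCP pose, the force and the opening at its end, in the units of the state.
- robot.get_obs(): the state, without advancing time (a new reading comes with each control period).
- robot.camera(name): name is "scene" or "side" or "wrist"; returns a dict with "color" (384x512x3 uint8, blue, green, red), "depth" (384x512 float32, m along the optical axis (not along the pixel's ray), 0 where there is no reading), "camera_matrix" (3x3 intrinsics, pixels), "k1" (the pictures are not rectified: a ray, as slopes to the right and down, at radius r is drawn at 1 + k1 r^2 times it, then the intrinsics apply), "origin" and "orientation" of the camera in the world. Camera axes: x right, y down, z forward; pixel columns grow to the right and rows downward; lengths in m; the calibration is good to about 2 mm. A picture is of the moment at which its call begins.
- robot.hand_in(): hands the job in, once; it reports no verdict.
The state is a dict: "time": time; "q": joint angles; "joint_velocities": joint speeds; "joint_torque": joint torques, N m; "position": TCP position; "tool_rot": TCP orientation; "ft_force": force on the tool from outside, world axes, zero at the start; "moment": the same for the moment, N m; "grip_width": finger opening in m.
Only numpy, scipy, OpenCV 4.12 (cv2) and the standard library are available. Lean on these libraries where they do the work, as an engineer would, in place of code of your own. Each camera call takes 0.05 s, during which the arm holds its last target.

### The job

Three enlarged plaster teeth stand in the pockets of the wooden tray. Lift the molar (the broad, square one with four blunt cusps) straight up out of its pocket by its crown and stand it upright on top of the light grey steel rest block, ready for the carving class to copy; set it down, do not drop it. Leave the other two teeth seated where they are.

Things in the scene. Friction and masses are not known exactly. Their poses are not given: they have to be found in the camera images.
- molar: Plaster molar, 46 mm tall, 50 g: foot 26x26x20 mm, on it a flat-sided crown 18x18 mm (20 to 42 mm above the underside), four cusps on top. Origin: centre of underside, z up, x and y square to its sides. Starts in any of the tray's 3 pockets, underside 8 mm above the worktop, foot flush with the tray's top: only the crown shows. Pockets: in a row along its y, 50 mm apart; clear on its x sides.
- incisor: Bystander in another pocket: plaster, same foot, thin chisel blade 18 mm wide (y), 6 mm thick (x), 46 mm tall in all. Origin: centre of underside, z up. Stays in its pocket. The tray they stand in: loose hardwood block, 66x170x28 mm, 0.4 kg, three square pockets 29 mm wide and 20 mm deep, open on top.
- canine: Bystander in another pocket: same foot, with a round crown of 15 mm diameter that tapers to a point, 46 mm tall in all. Origin: centre of the foot's underside, z up. To be left in its pocket.
- rest_block: Loose light grey, mottled steel rest block with two black bands across it, 49 x 125 x 27 mm (x, y, z), 0.35 kg, lying flat on the worktop. Origin: centre of its underside; y along its length; z up. Its flat top, where the molar is to stand, is 26 mm above the origin.
Mind the look-alikes: they are no part of the job. What is shaped like the molar but black is not meant.

How it is judged:
On the way:
1. the molar is lifted clear of its pocket, upright (height (world z) of molar above 0.04 m and angle between molar's own z axis and vertical below 0.35 rad), for 0.1 s.
At the end, for the whole second after the job is handed in: The molar stands at rest, upright within 10 degrees, on top of the rest block (the centre of its foot within 20 mm of the block's centre line across and 56 mm along, its underside within 6 mm of the top face), the block lies flat, and the incisor and canine are within 20 mm of where they started (x of molar in the frame of rest_block between -0.02 and 0.02 m and y of molar in the frame of rest_block between -0.056 and 0.056 m and z of molar in the frame of rest_block between 0.02 and 0.032 m and angle between molar's own z axis and vertical below 0.17 rad and angle between rest_block's own z axis and vertical below 0.1 rad and linear speed of molar below 0.02 m/s and distance of each of incisor, canine from where it was at the start of the episode below 0.02 m); the robot touches nothing.
It fails at once if the incisor or the canine is pulled out or moved more than 20 mm (also by dragging the tray) (distance of any of incisor, canine from where it was at the start of the episode above 0.02 m).
It fails at once if the molar is dropped: it falls free with its underside more than 50 mm above the worktop (24 mm above the rest block's top) (height (world z) of molar above 0.05 m and contact force between molar and anything else below 0.02 N).
It also fails if it takes over 35 s, if anything falls off the work surface, if the arm or the gripper's body presses on something with over 40 N, if the wrist force passes 120 N, or if a joint passes its speed limit or range.

## Working session

There is one attempt and no reset: what is moved stays moved. The work goes in short steps, Python scripts to look and compute and a tool call to move; the robot and the scene stay as the last step left them, time stands still between calls to the robot, and variables do not carry over. Pictures are saved under pics/ and viewed, and the job is handed in when it is done.

Besides the shell and the picture viewer there is one more tool, called after "Call:" in YAML: its name, and indented under it one key for each argument. step_arm: Moves the arm, as the interface text tells. Its arguments: {"type":"object","properties":{"slide":{"type":"array","items":{"type":"array","items":{"type":"number"}}},"twist":{"type":"array","items":{"type":"number"}},"jaw":{"type":"number"},"force":{"type":"number"}},"required":["slide","twist"]}

```bash
mkdir -p pics; cat > h.py <<'E'
import numpy as np, cv2
from scipy.spatial.transform import Rotation as R
from rig import robot
def cloud(c):
    K=np.array(c["camera_matrix"]);d=c["depth"];h,w=d.shape
    u,v=np.meshgrid(np.arange(w),np.arange(h))
    p=cv2.undistortPoints(np.stack([u,v],-1).reshape(-1,1,2).astype(np.float64),K,np.array([c["k1"],0,0,0.])).reshape(h,w,2)
    P=np.dstack([p*d[...,None],d])
    o=c["orientation"]; Rm=R.from_quat(o).as_matrix() if np.size(o)==4 else np.array(o)
    W=P@Rm.T+np.array(c["origin"]); W[d==0]=np.nan
    return W
E
python3 - <<'E'
from h import *
o=robot.get_obs();print({k:np.round(v,3) for k,v in o.items()},robot.finger_overhang)
for n in ["scene","side","wrist"]:
    c=robot.camera(n);cv2.imwrite(f"pics/{n}0.png",c["color"]);np.savez(f"{n}0.npz",W=cloud(c),c=c["color"]);print(n,c["origin"],c["orientation"],c["k1"],c["camera_matrix"])
E
```

```text
{'time': np.float64(0.0), 'q': array([-0.179,  0.528,  1.434, -0.   ,  1.181, -0.179]), 'joint_velocities': array([-0.002, -0.   , -0.001,  0.   ,  0.002,  0.001]), 'joint_torque': array([-1.0000e-03, -4.4005e+01, -1.7659e+01,  6.3000e-02,  5.8000e-02,
       -0.0000e+00]), 'position': array([0.624, 0.   , 0.213]), 'tool_rot': array([ 0.707,  0.707, -0.001, -0.001]), 'ft_force': array([ 0.559, -0.619,  0.352]), 'moment': array([ 0.022, -0.008, -0.032]), 'grip_width': np.float64(0.087)} 0.017
scene [ 0.01777317 -0.22585043  0.64547282] [ 0.80567081 -0.45436986  0.18520671 -0.33187506] 0.015712633652548158 [[395.62431896   0.         259.40085014]
 [  0.         395.62431896 194.55709202]
 [  0.           0.           1.        ]]
side [0.13981874 0.70337664 0.46926865] [-0.21824255  0.83441036 -0.48567742  0.14229192] -0.06811825547994126 [[351.25821512   0.         262.41059821]
 [  0.         351.25821512 189.94525416]
 [  0.           0.           1.        ]]
wrist [0.62319803 0.07057101 0.38343054] [ 9.91401610e-01 -8.08556140e-05 -7.17967718e-04  1.30852305e-01] 0.016071986560019517 [[274.37062971   0.         253.70183166]
 [  0.         274.37062971 193.35938068]
 [  0.           0.           1.        ]]
```

```bash
python3 -c "
import cv2,numpy as np
a=[cv2.imread(f'pics/{n}0.png') for n in ['scene','side','wrist']]
cv2.imwrite('pics/sc_.png',a[0])"
```

```text
(no output)
```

View pics/scene0.png

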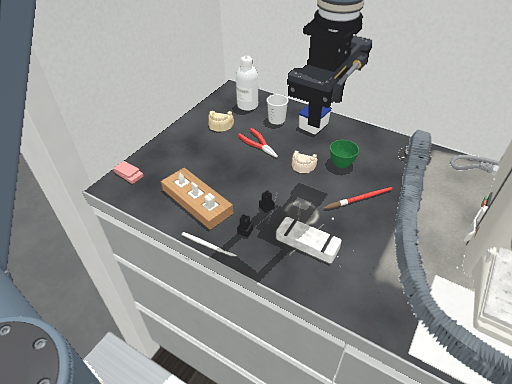

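View pics/side0.png

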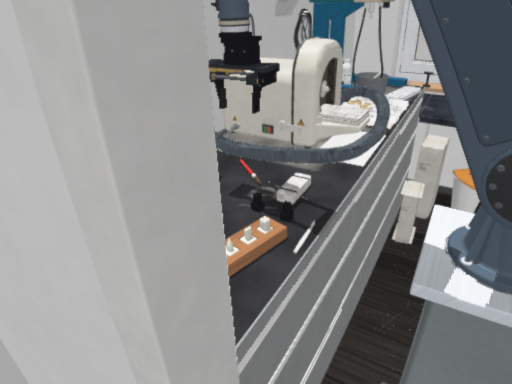

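View pics/wrist0.png

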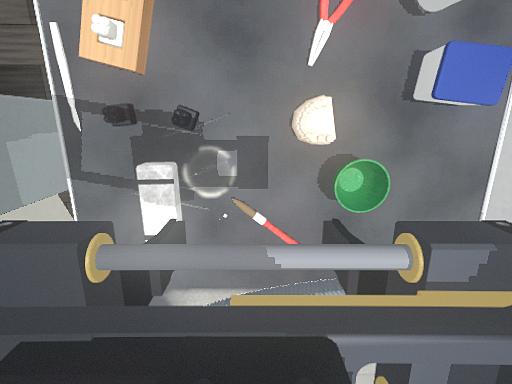

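The scene picture shows the tray near (197,197). The molar looks to be the right-end tooth at (210,201), with the rest block at (308,240) and black look-alikes at (245,225) and (267,200). Next I'll zoom in and measure.

```bash
python3 - <<'E'
import numpy as np,cv2
s=np.load("scene0.npz");c=s["c"];W=s["W"]
cv2.imwrite("pics/zs.png",cv2.resize(c[155:275,150:350],None,fx=4,fy=4,interpolation=cv2.INTER_CUBIC))
w=np.load("wrist0.npz");cv2.imwrite("pics/zw.png",cv2.resize(w["c"][0:240,40:300],None,fx=2.4,fy=2.4,interpolation=cv2.INTER_CUBIC))
for n in["scene","wrist","side"]:
    d=np.load(n+"0.npz");W=d["W"];z=W[...,2]
    fl=(abs(z)<.01)&(W[...,0]>.35)&(W[...,0]<.8)&(abs(W[...,1])<.3);print(n,"floor",np.nanmedian(z[fl]),fl.sum())
    hsv=cv2.cvtColor(d["c"],cv2.COLOR_BGR2HSV)
    reg=(W[...,0]>.3)&(W[...,0]<.62)&(abs(W[...,1])<.35)
    for nm,m in [("tray top",(z>.022)&(z<.034)&(hsv[...,0]>4)&(hsv[...,0]<22)&(hsv[...,1]>90)),("block top",(z>.02)&(z<.033)&(hsv[...,1]<40)&(W[...,1]<.1)),("teeth",(z>.038)&(z<.085)&(hsv[...,1]<70))]:
        m=(m&reg).astype(np.uint8)
        k,l,st,ce=cv2.connectedComponentsWithStats(m,connectivity=8)
        for i in range(1,k):
            if st[i,4]<8: continue
            P=W[l==i]; r=cv2.minAreaRect((P[:,:2]*1000).astype(np.float32))
            print(n,nm,st[i],np.round(np.mean(P,0),4),"zmax",round(P[:,2].max(),4),"zmed",round(np.median(P[:,2]),4),"rect",np.round(r[0],1),np.round(r[1],1),round(r[2],1))
E
```

```text
scene floor 0.00029074928193451033 35775
scene tray top [ 161  168   72   55 1288] [0.4665 0.2104 0.0284] zmax 0.0322 zmed 0.0286 rect [471.1 216.3] [173.3  67.4] 76.3
scene block top [259 198  16  10  60] [0.5303 0.0702 0.0245] zmax 0.0329 zmed 0.0224 rect [534.8  73.2] [26.  25.2] 71.3
scene block top [ 276  217   66   41 1279] [ 0.491  -0.0515  0.0265] zmax 0.03 zmed 0.0267 rect [492.9 -48.9] [ 50.9 125.3] 0.4
scene block top [237 222  14  10  61] [0.4467 0.0733 0.0242] zmax 0.0325 zmed 0.0226 rect [448.   75.1] [17.2 24.9] 9.7
scene block top [394 228  11  43 129] [ 0.5545 -0.2141  0.0272] zmax 0.0329 zmed 0.0279 rect [ 553.7 -215.5] [96.3 10.2] 29.4
scene block top [462 260  11  18  52] [ 0.5671 -0.3333  0.0285] zmax 0.033 zmed 0.0289 rect [ 571.2 -331.9] [37.6  8.7] 36.0
scene block top [399 273  16  21 116] [ 0.4808 -0.2481  0.0271] zmax 0.0328 zmed 0.0274 rect [ 481.2 -245.4] [42.4 15.4] 50.4
scene block top [407 295  27  29 157] [ 0.4448 -0.2832  0.0269] zmax 0.033 zmed 0.027 rect [ 443.8 -283.2] [52.4 10.8] 57.1
scene block top [429 326  29  24 156] [ 0.4169 -0.3298  0.0267
[... 3180 characters left out ...]
de teeth [277 144  82  11 377] [ 0.5075 -0.2552  0.0433] zmax 0.0501 zmed 0.0438 rect [ 507.1 -258.4] [262.2  55.7] 33.8
side teeth [253 192   9   7  43] [0.5324 0.076  0.0433] zmax 0.0472 zmed 0.0436 rect [533.4  73.8] [17.2 19. ] 56.2
side teeth [283 200   8   8  48] [0.4503 0.0795 0.0436] zmax 0.0473 zmed 0.0446 rect [451.4  78. ] [17.2 16.8] 88.7
side teeth [260 216  10  11  88] [0.4557 0.1723 0.0485] zmax 0.0549 zmed 0.0494 rect [457.  170.4] [17.3 15.6] 70.6
side teeth [244 226   8  10  62] [0.4689 0.2189 0.048 ] zmax 0.0561 zmed 0.0479 rect [468.7 218.2] [17.8  7.8] 60.2
side teeth [226 238   8  10  49] [0.4801 0.2686 0.0452] zmax 0.0565 zmed 0.0453 rect [479.9 268.7] [13.8  7.9] 36.2
```

View pics/zs.png

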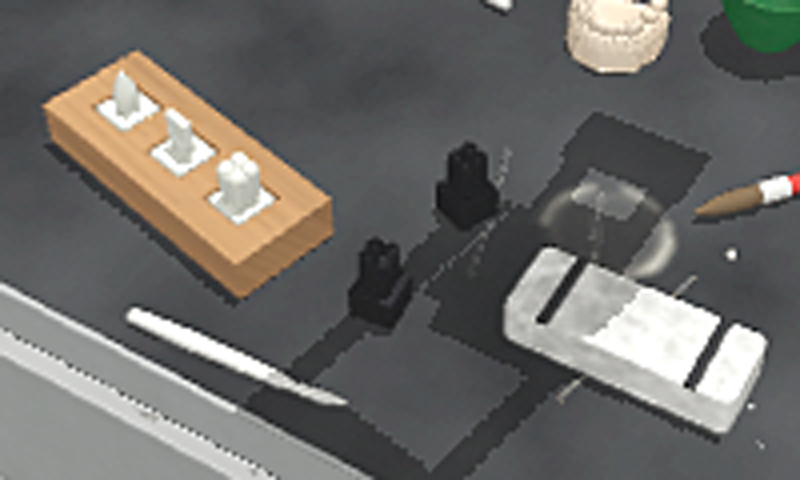

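View pics/zw.png

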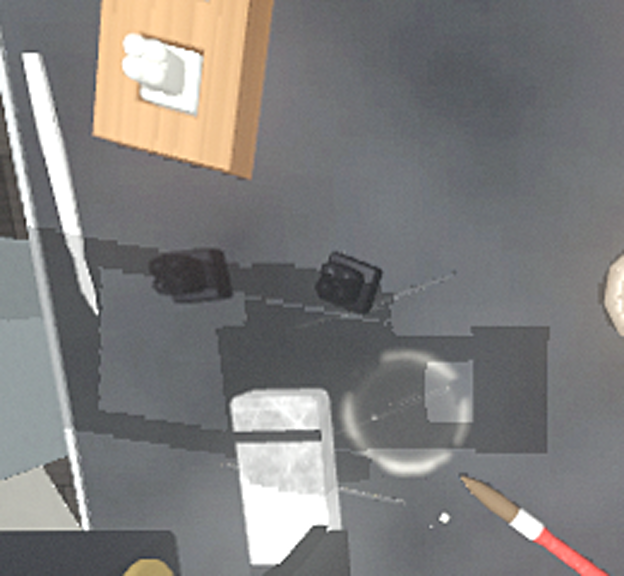

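The molar (four cusps) is at scene pixel (210,200). All three cameras put it near (458,168) mm, which agrees with the tray fit: centre (470.7,216.2) mm, yaw -13.7°. The block centre is at (492.5,-49) mm with its top at 26 mm. I'll move over the molar.

Call:
step_arm:
  slide:
    - [28,-27.7,0]
    - [28,-27.7,0]
    - [28,-27.7,0]
    - [28,-27.7,0]
    - [28,-27.7,0]
    - [28,-27.7,0]
    - [0,0,0]
    - [0,0,0]
    - [0,0,30]
    - [0,0,30]
    - [0,0,30]
    - [0,0,0]
    - [0,0,0]
    - [0,0,0]
  twist: [0,0,0,0,0,0,6.85,6.85,0,0,0,0,0,0]
  jaw: 44
  force: 15

```text
time: 1.32
position: [0.4596, 0.1682, 0.1251]
tool_rot: [0.786, 0.618, 0.001, 0.0]
ft_force: [0.4, 0.5, 0.2]
grip_width: 0.0436
```

```bash
cat > look.py <<'E'
from h import *
import sys
t=sys.argv[1]
o=robot.get_obs();print(o["time"],o["position"],o["tool_rot"],o["grip_width"],o["ft_force"]);Rm=R.from_quat(o["tool_rot"]).as_matrix();print(np.round(Rm,3))
im=[]
for n in ["scene","side","wrist"]:
    c=robot.camera(n);W=cloud(c);np.savez(f"{n}{t}.npz",W=W,c=c["color"]);im.append(c["color"])
a=cv2.resize(im[0][130:280,150:350],(400,300));b=cv2.resize(im[1][130:280,200:400],(400,300));w=cv2.resize(im[2],(400,300))
cv2.imwrite(f"pics/{t}.png",np.vstack([np.hstack([a,b]),np.hstack([w,w*0])]))
E
python3 look.py a
```

```text
1.3167 [0.45963092 0.16816032 0.12505255] [7.86406209e-01 6.17709297e-01 6.15742899e-04 3.47133384e-04] 0.04360849968147102 [0.37624979 0.47131892 0.24097505]
[[ 0.237  0.972  0.001]
 [ 0.972 -0.237  0.   ]
 [ 0.001  0.001 -1.   ]]
```

View pics/a.png

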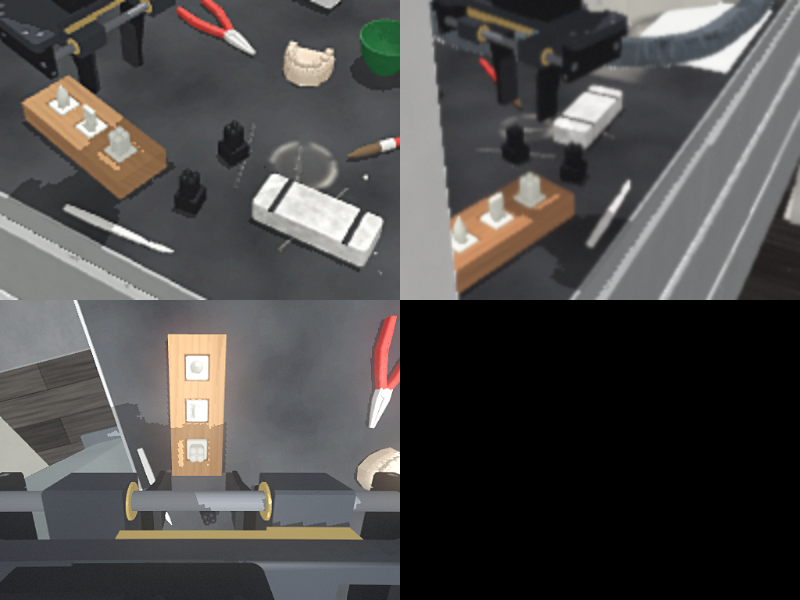

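The wrist view shows the molar at about (197,152) in its panel, between the fingers, with the tray square to the tool. I'll measure again from this closer view.

```bash
python3 - <<'E'
from h import *
a=np.deg2rad(-13.7);ux=np.array([np.cos(a),np.sin(a)]);uy=np.array([-np.sin(a),np.cos(a)])
for n in["scene","wrist","side"]:
    d=np.load(n+"a.npz");W=d["W"];z=W[...,2];hsv=cv2.cvtColor(d["c"],cv2.COLOR_BGR2HSV)
    q=(W[...,:2]-np.array([.4596,.1682]))
    fl=(abs(z)<.008)&(W[...,0]>.35)&(W[...,0]<.8)&(abs(W[...,1])<.3);print(n,"floor",np.nanmedian(z[fl]))
    m=(z>.040)&(z<.06)&(np.hypot(q[...,0],q[...,1])<.022)
    P=q[m]*1000;x=P@ux;y=P@uy
    print(n,m.sum(),"tool y(x tray) range",np.percentile(x,[2,50,98]).round(1),"y",np.percentile(y,[2,50,98]).round(1))
    m=(z>.022)&(z<.034)&(hsv[...,0]>4)&(hsv[...,0]<22)&(hsv[...,1]>60)&(np.hypot(q[...,0],q[...,1]-.05)<.15)
    r=cv2.minAreaRect((W[m][:,:2]*1000).astype(np.float32));print(r, W[m][:,2].mean())
    P=q[m]*1000;x=P@ux;print("tray x",np.percentile(x,[1,99]))
E
```

```text
scene floor 0.0002609448680254145
scene 85 tool y(x tray) range [-9.4 -2.8  7.2] y [-9.2 -3.9  6.4]
((471.7325134277344, 216.8726043701172), (173.10391235351562, 67.79656219482422), 76.10794067382812) 0.02836166100645264
tray x [-33.43732199  32.69124695]
wrist floor -0.0008758123985395105
wrist 372 tool y(x tray) range [-11.3  -2.8   5.6] y [-7.8  1.5  8.7]
((469.01947021484375, 217.06185913085938), (170.18243408203125, 66.1974868774414), 76.21578216552734) 0.027553369282257375
tray x [-34.79062558  30.09545614]
side floor 0.00048028685405199223
side 81 tool y(x tray) range [-10.7  -5.9   5.4] y [-5.7  4.1  9.3]
((470.03662109375, 215.901611328125), (168.9847869873047, 68.53177642822266), 75.87468719482422) 0.028304860519976792
tray x [-34.98468184  31.10459183]
```

Call:
step_arm:
  slide:
    - [0,-2,20]
    - [0,0,20]
    - [0,0,20]
    - [0,0,10]
    - [0,0,6]
    - [0,0,0]
    - [0,0,0]
    - [0,0,0]
  twist: [0,0,0,0,0,0,0,0]

```text
time: 2.13
position: [0.4577, 0.1686, 0.0491]
tool_rot: [0.786, 0.618, 0.001, 0.001]
ft_force: [0.8, 0.8, 0.3]
grip_width: 0.044
```

```bash
python3 look.py b
```

```text
2.1333 [0.45769135 0.16862309 0.04906066] [7.86397143e-01 6.17720402e-01 8.75461291e-04 5.22174402e-04] 0.043956834519469176 [0.82327388 0.76034122 0.33075091]
[[ 0.237  0.972  0.002]
 [ 0.972 -0.237  0.   ]
 [ 0.001  0.002 -1.   ]]
```

View pics/b.png

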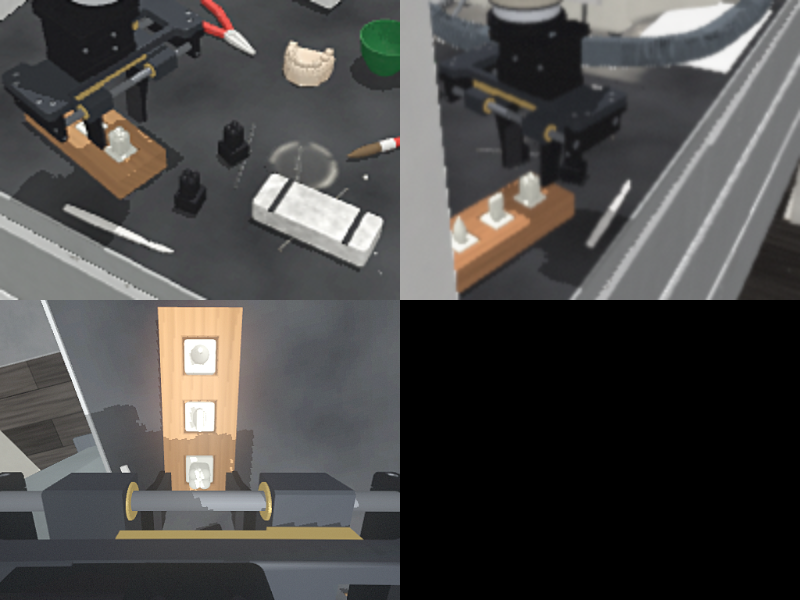

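The tips look higher than I expected: in both outside views their midpoint is at or above the crown top. I'll measure tip height from the depth data before closing.

```bash
python3 - <<'E'
from h import *
a=np.deg2rad(-13.7);ux=np.array([np.cos(a),np.sin(a)]);uy=np.array([-np.sin(a),np.cos(a)])
for n in["scene","side"]:
    d=np.load(n+"b.npz");W=d["W"];z=W[...,2];g=d["c"].max(-1)
    q=(W[...,:2]-np.array([.4577,.1686]))*1000;x=q@ux;y=q@uy
    m=(g<75)&(abs(y)<25)&(abs(x)<50)&(z>.03)&(z<.13)
    for s in(-1,1):
        mm=m&(x*s>12);print(n,s,mm.sum(),"z pct",np.percentile(z[mm],[1,5,20]).round(4));
        lo=mm&(z<np.percentile(z[mm],5)+.02);print(" x",np.percentile(x[lo],[2,50,98]).round(1)," y",np.percentile(y[lo],[2,50,98]).round(1))
    c=d["c"]; y0,x0=(170,180) if n=="scene" else (190,230)
    cv2.imwrite(f"pics/zb_{n}.png",cv2.resize(c[y0-30:y0+50,x0-30:x0+70],None,fx=6,fy=6,interpolation=cv2.INTER_NEAREST))
E
```

```text
scene -1 108 z pct [0.0593 0.0604 0.0667]
 x [-30.9 -29.2 -21.6]  y [-11.4  -6.3   8.4]
scene 1 209 z pct [0.0576 0.0614 0.0717]
 x [21.9 23.7 31.2]  y [-12.   -6.7   8.5]
side -1 221 z pct [0.059  0.0617 0.0705]
 x [-32.1 -30.8 -23.9]  y [-11.6   3.3  10.8]
side 1 275 z pct [0.0596 0.0619 0.0722]
 x [20.5 22.4 30.1]  y [-9.8  4.9 10.5]
```

View pics/zb_scene.png

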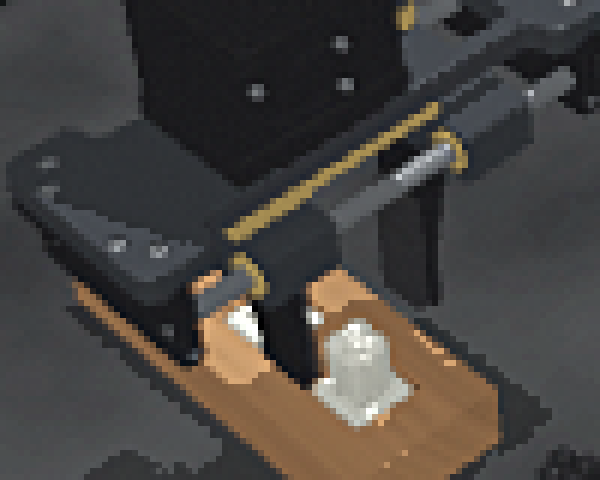

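View pics/zb_side.png

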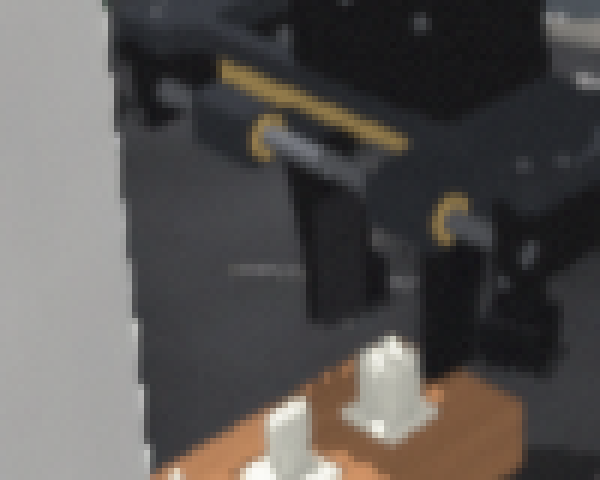

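```bash
python3 - <<'E'
from h import *
print(robot.finger_overhang)
a=np.deg2rad(-13.7);ux=np.array([np.cos(a),np.sin(a)]);uy=np.array([-np.sin(a),np.cos(a)])
for t,tz,c0 in[("0",.2136,(.624,0)),("a",.125,(.4596,.1682)),("b",.0491,(.4577,.1686))]:
  for n in["scene","side","wrist"]:
    d=np.load(n+t+".npz");W=d["W"];z=W[...,2];g=d["c"].max(-1)
    u,v=(ux,uy) if t!="0" else (np.array([1,0]),np.array([0,1]))
    q=(W[...,:2]-np.array(c0))*1000;x=q@u;y=q@v
    m=(g<110)&(abs(y)<20)&(abs(x)<70)&(abs(x)>12)&(z>tz-.035+(.0 if t!="b" else .016))&(z<tz+.06)
    print(t,n,[ (int((m&(x*s>0)).sum()), np.sort(z[m&(x*s>0)])[[0,3,8,15]].round(4)-tz) for s in(-1,1) if (m&(x*s>0)).sum()>20])
E
```

```text
0.017
0 scene [(277, array([0.0092, 0.0099, 0.0109, 0.012 ])), (112, array([0.0081, 0.0092, 0.0106, 0.0127]))]
0 side [(171, array([0.0093, 0.0103, 0.0118, 0.0143])), (179, array([0.0083, 0.0098, 0.0107, 0.0134]))]
0 wrist [(1184, array([0.0078, 0.0078, 0.0085, 0.0089])), (1209, array([0.007 , 0.0078, 0.0083, 0.0088]))]
a scene [(177, array([0.0078, 0.01  , 0.0116, 0.0136])), (221, array([0.0097, 0.0106, 0.0116, 0.0135]))]
a side [(247, array([0.0099, 0.0108, 0.0127, 0.0138])), (249, array([0.0098, 0.0107, 0.0122, 0.0139]))]
a wrist [(910, array([0.0079, 0.0084, 0.0093, 0.0099])), (915, array([0.0081, 0.0093, 0.0099, 0.0103]))]
b scene [(114, array([0.008 , 0.0102, 0.0115, 0.0146])), (172, array([0.0082, 0.0089, 0.0113, 0.0134]))]
b side [(202, array([0.0082, 0.0104, 0.0118, 0.0133])), (224, array([-0.0186,  0.0098,  0.0113,  0.0129]))]
b wrist [(926, array([0.0079, 0.0085, 0.0089, 0.0093])), (915, array([0.0085, 0.0089, 0.0096, 0.0103]))]
```

In every view so far the fingertips sit about 8 mm above the reported TCP. They should be 17 mm below it, so the reported tool height is about 25 mm too low, while the cameras agree on the worktop, tray and tooth heights. I'll trust the pictures and go lower carefully, watching the force.

Call:
step_arm:
  slide:
    - [0,0,2]
    - [0,0,2]
    - [0,0,2]
    - [0,0,0]
    - [0,0,0]
  twist: [0,0,0,0,0]

```text
time: 2.7
position: [0.4566, 0.1685, 0.0419]
tool_rot: [0.786, 0.618, -0.0, -0.0]
ft_force: [0.2, 0.2, 0.5]
grip_width: 0.0441
```

There's no contact, even though the reported numbers would put the tips inside the tray, which supports the camera reading. I'll keep going.

Call:
step_arm:
  slide:
    - [0,1,5]
    - [0,0,5]
    - [0,0,3]
    - [0,0,2]
    - [0,0,2]
    - [0,0,0]
    - [0,0,0]
  twist: [0,0,0,0,0,0,0]

```text
time: 3.28
position: [0.4577, 0.1683, 0.025]
tool_rot: [0.786, 0.618, -0.0, -0.0]
ft_force: [-0.2, 0.4, 0.1]
grip_width: 0.044
```

```bash
python3 look.py c; python3 - <<'E'
from h import *
a=np.deg2rad(-13.7);ux=np.array([np.cos(a),np.sin(a)]);uy=np.array([-np.sin(a),np.cos(a)])
o=robot.get_obs()["position"]
for n in["scene","side"]:
    d=np.load(n+"c.npz");W=d["W"];z=W[...,2];g=d["c"].max(-1)
    q=(W[...,:2]-o[:2])*1000;x=q@ux;y=q@uy
    m=(g<75)&(abs(y)<20)&(abs(x)<40)&(abs(x)>12)&(z>.029)&(z<.1)
    for s in(-1,1):
        k=m&(x*s>0);lo=k&(z<.06);print(n,s,np.sort(z[k])[[0,3,8,15]].round(4),"x",np.percentile(x[lo],[2,98]).round(1),"y",np.percentile(y[lo],[2,98]).round(1))
    m=(g>110)&(abs(y)<14)&(abs(x)<14)&(z>.04)&(z<.06);print(n,"tooth",np.percentile(x[m],[2,98]),np.percentile(y[m],[2,98]))
    c=d["c"]; y0,x0=(180,190) if n=="scene" else (200,240)
    cv2.imwrite(f"pics/zc_{n}.png",cv2.resize(c[y0-40:y0+40,x0-40:x0+60],None,fx=6,fy=6,interpolation=cv2.INTER_NEAREST))
E
```

```text
3.2833 [0.45771768 0.16826682 0.02498731] [ 7.86397505e-01  6.17720760e-01 -1.37104528e-04 -8.61936146e-05] 0.04400620510547188 [-0.16549156  0.351583    0.11973943]
[[ 0.237  0.972 -0.   ]
 [ 0.972 -0.237 -0.   ]
 [-0.    -0.    -1.   ]]
scene -1 [0.0345 0.0366 0.0385 0.0405] x [-30.9 -22. ] y [-12.4   8.1]
scene 1 [0.0334 0.0353 0.0369 0.0394] x [22.1 30.9] y [-12.1   8.8]
scene tooth [-8.00808832  9.29967281] [-9.16019487  6.7633308 ]
side -1 [0.0293 0.0358 0.0372 0.0398] x [-32.3 -23.4] y [-11.6  11.1]
side 1 [0.0292 0.0345 0.0373 0.041 ] x [20.5 30.8] y [-8.8 10.9]
side tooth [-9.07697652  6.3229868 ] [-6.05643792  9.65446597]
```

View pics/zc_scene.png

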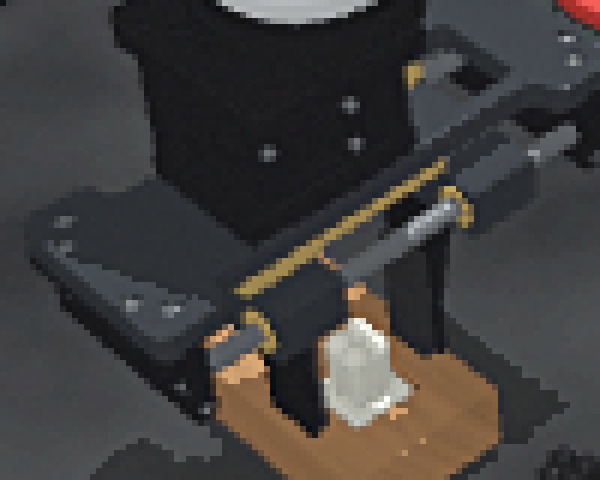

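View pics/zc_side.png

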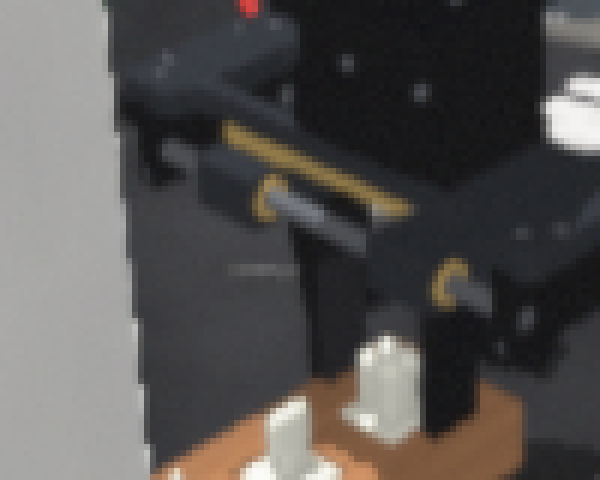

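The fingers now straddle the molar's crown, with tips at about 33 mm and the tooth centred to about 1 mm. I'll close the jaws.

Call:
step_arm:
  slide:
    - [0,0,0]
    - [0,0,0]
    - [0,0,0]
    - [0,0,0]
    - [0,0,0]
    - [0,0,0]
    - [0,0,0]
    - [0,0,0]
  twist: [0,0,0,0,0,0,0,0]
  jaw: 10
  force: 15

```text
time: 4.1
position: [0.4578, 0.1683, 0.0251]
tool_rot: [0.786, 0.618, -0.0, -0.0]
ft_force: [0.0, -0.3, 0.0]
grip_width: 0.0179
```

The jaws stopped at 17.9 mm, which matches the 18 mm crown. I'll lift straight up, slowly at first.

Call:
step_arm:
  slide:
    - [0,0,-2]
    - [0,0,-3]
    - [0,0,-4]
    - [0,0,-5]
    - [0,0,-6]
    - [0,0,-8]
    - [0,0,-8]
    - [0,0,-8]
    - [0,0,-8]
    - [0,0,-8]
    - [0,0,0]
    - [0,0,0]
    - [0,0,0]
  twist: [0,0,0,0,0,0,0,0,0,0,0,0,0]

```text
time: 5.18
position: [0.4577, 0.1682, 0.0852]
tool_rot: [0.786, 0.618, -0.0, -0.0]
ft_force: [0.2, -0.0, -1.6]
grip_width: 0.0177
```

```bash
python3 look.py d; python3 - <<'E'
from h import *
a=np.deg2rad(-13.7);ux=np.array([np.cos(a),np.sin(a)]);uy=np.array([-np.sin(a),np.cos(a)])
o=robot.get_obs()["position"]
for n in["scene","side"]:
    d=np.load(n+"d.npz");W=d["W"];z=W[...,2];g=d["c"].max(-1)
    q=(W[...,:2]-o[:2])*1000;x=q@ux;y=q@uy
    m=(g>110)&(abs(y)<18)&(abs(x)<18)&(z>.045)&(z<.13);print(n,m.sum(),"tooth x",np.percentile(x[m],[2,98]),np.percentile(y[m],[2,98]),"z",np.sort(z[m])[[0,3,8,-3]])
E
```

```text
5.1833 [0.45766819 0.16823871 0.08515246] [ 7.86383464e-01  6.17738651e-01 -7.37301496e-05 -3.10547726e-05] 0.01774346328939316 [ 0.23801802 -0.02692572 -1.63983577]
[[ 0.237  0.972 -0.   ]
 [ 0.972 -0.237 -0.   ]
 [-0.    -0.    -1.   ]]
scene 211 tooth x [-12.26394094  13.21559725] [-13.01217178  10.69854937] z [0.06966333 0.07042361 0.07170405 0.11535043]
side 217 tooth x [-13.71123744  10.63252601] [-9.92176033 13.99733234] z [0.06965801 0.07043816 0.07137828 0.11426233]
```

View pics/d.png

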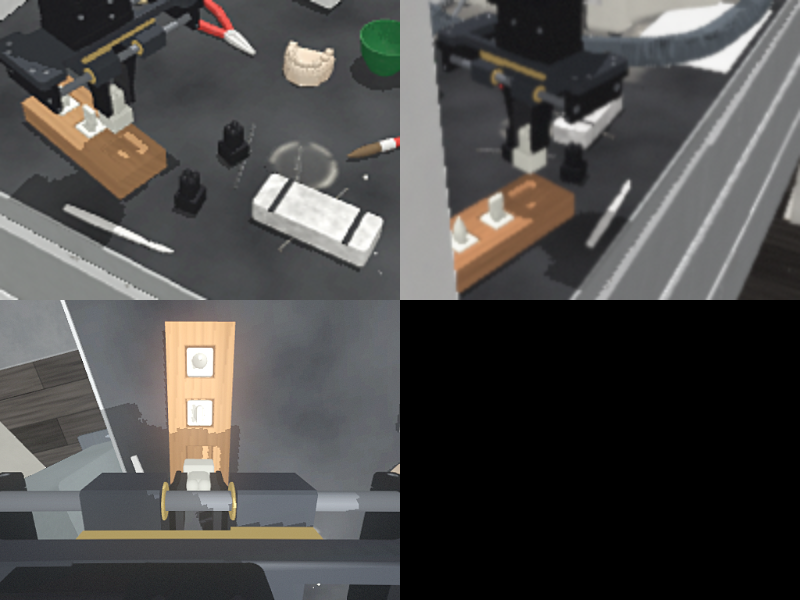

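The molar is lifted upright, with its underside at about 68 mm. The incisor and canine are still seated at (90,118) and (68,103) in the scene panel. I'll square up to the block and carry it over.

Call:
step_arm:
  slide:
    - [0,0,0]
    - [0,0,0]
    - [0,0,0]
    - [-10.8,1.6,0]
    - [-21.8,3.2,0]
    - [-21.8,3.2,0]
    - [-21.8,3.2,0]
    - [-21.8,3.2,0]
    - [-21.8,3.2,0]
    - [-21.8,3.2,0]
    - [-21.8,3.2,0]
    - [-21.8,3.2,0]
    - [-21.8,3.2,0]
    - [-20.8,3,0]
    - [-10,0.8,0]
    - [0,0,0]
    - [0,0,0]
    - [0,0,0]
  twist: [-4.8,-4.8,-4.8,0,0,0,0,0,0,0,0,0,0,0,0,0,0,0]

```text
time: 6.83
position: [0.494, -0.0682, 0.0849]
tool_rot: [0.703, 0.711, -0.0, -0.001]
ft_force: [-0.0, 0.1, -0.4]
grip_width: 0.018
```

```bash
python3 look.py e; cat >m.py <<'E'
from h import *
import sys
t=sys.argv[1]
o=robot.get_obs()["position"]
for n in["scene","side"]:
    d=np.load(n+t+".npz");W=d["W"];z=W[...,2];hsv=cv2.cvtColor(d["c"],cv2.COLOR_BGR2HSV);g=d["c"].max(-1)
    q=(W[...,:2]-o[:2])*1000
    lo=float(sys.argv[2])
    m=(g>95)&(abs(q[...,0])<20)&(abs(q[...,1])<20)&(z>lo)&(z<lo+.06)
    print(n,m.sum(),"tooth x",np.percentile(W[m][:,0],[2,98]),"y",np.percentile(W[m][:,1],[2,98]),"z",np.sort(z[m])[[0,3,8,-3]])
    b=(z>.02)&(z<.032)&(hsv[...,1]<40)&(W[...,0]>.45)&(W[...,0]<.535)&(W[...,1]>-.13)&(W[...,1]<.04)
    k,l,st,ce=cv2.connectedComponentsWithStats(b.astype(np.uint8)); i=1+st[1:,4].argmax()
    print(" block",cv2.minAreaRect((W[l==i][:,:2]*1000).astype(np.float32)),np.median(z[l==i]))
E
python3 m.py e .045
```

```text
6.8333 [ 0.49395295 -0.06818498  0.08490757] [ 7.02899970e-01  7.11288122e-01 -2.37053284e-04 -8.85783335e-04] 0.01795139748366244 [-0.01449731  0.06956361 -0.40142899]
[[-0.012  1.    -0.002]
 [ 1.     0.012  0.001]
 [ 0.001 -0.002 -1.   ]]
scene 20 tooth x [0.48135958 0.50601883] y [-0.08084163 -0.05692647] z [0.06792993 0.070184   0.07151532 0.07378356]
 block ((493.1360168457031, -49.075138092041016), (50.355037689208984, 124.90713500976562), 1.1098618507385254) 0.02670302708789385
side 132 tooth x [0.47978053 0.50516212] y [-0.07744893 -0.05305599] z [0.07005636 0.07143279 0.07223311 0.10406105]
 block ((491.74615478515625, -47.657508850097656), (49.038246154785156, 125.91424560546875), 0.5952700972557068) 0.02716035796524363
```

View pics/e.png

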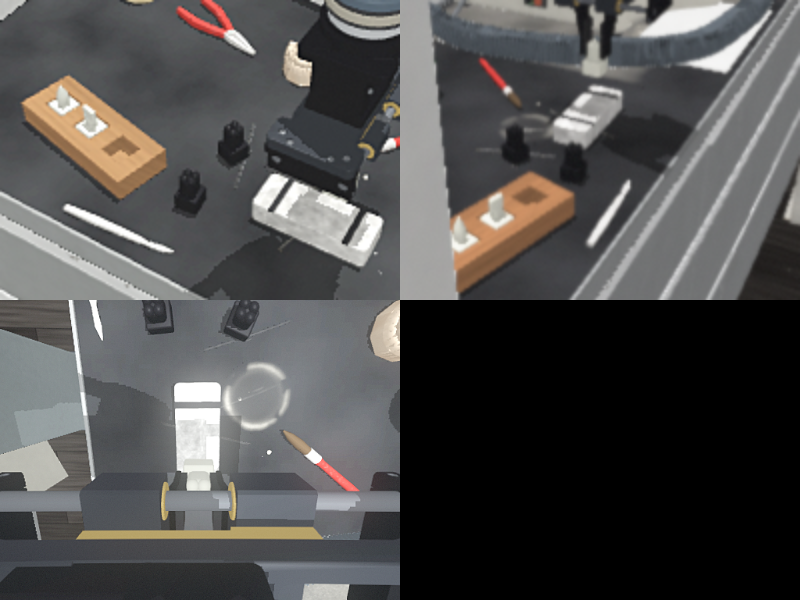

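I slid one row too far, so the molar is at y≈-68 mm, about 19 mm past the block's centre (-49 mm). It's still upright in the grip. I'll go back and lower it most of the way.

Call:
step_arm:
  slide:
    - [9,-0.5,0]
    - [9.5,-0.5,0]
    - [0,0,6]
    - [0,0,10]
    - [0,0,10]
    - [0,0,7]
    - [0,0,4]
    - [0,0,0]
    - [0,0,0]
    - [0,0,0]
  twist: [0,0,0,0,0,0,0,0,0,0]

```text
time: 7.82
position: [0.4939, -0.0509, 0.0481]
tool_rot: [0.703, 0.711, 0.0, 0.0]
ft_force: [0.3, -0.2, -0.9]
grip_width: 0.0175
```

```bash
python3 look.py f; python3 m.py f .035
```

```text
7.8167 [ 0.49385778 -0.05086989  0.04814018] [7.02935582e-01 7.11253511e-01 5.05965538e-05 8.73592005e-05] 0.017548478203778934 [ 0.27693632 -0.21779381 -0.89147303]
[[-0.012  1.     0.   ]
 [ 1.     0.012 -0.   ]
 [-0.     0.    -1.   ]]
scene 19 tooth x [0.49213041 0.50609488] y [-0.06360289 -0.06059013] z [0.03504422 0.04008043 0.04745081 0.05259916]
 block ((492.7485656738281, -49.275089263916016), (49.771392822265625, 125.66742706298828), 2.378628969192505) 0.026594041474840235
side 153 tooth x [0.47981774 0.50502354] y [-0.05895941 -0.03600565] z [0.03541087 0.03579576 0.03735934 0.07791474]
 block ((492.153564453125, -47.24186706542969), (48.78398513793945, 126.35569763183594), 0.606536865234375) 0.027080853795349358
```

View pics/f.png

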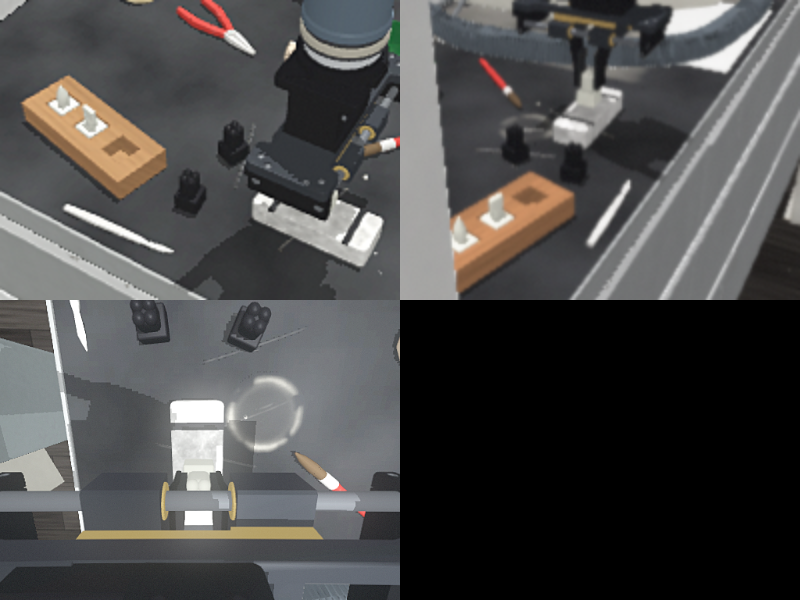

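The molar is over the middle of the block, with its underside at about 31 mm. I'll lower it in small steps until it touches.

Call:
step_arm:
  slide:
    - [0,0,1.5]
    - [0,0,1]
    - [0,0,1]
    - [0,0,0.5]
    - [0,0,0]
    - [0,0,0]
  twist: [0,0,0,0,0,0]

```text
time: 8.47
position: [0.4937, -0.0506, 0.0441]
tool_rot: [0.703, 0.711, -0.0, -0.0]
ft_force: [0.5, -0.1, -0.2]
grip_width: 0.018
```

Call:
step_arm:
  slide:
    - [0,0,0.5]
    - [0,0,0.5]
    - [0,0,0]
    - [0,0,0]
  twist: [0,0,0,0]

```text
time: 8.8
position: [0.4937, -0.0506, 0.0432]
tool_rot: [0.703, 0.711, 0.0, 0.0]
ft_force: [0.3, -0.7, -0.2]
grip_width: 0.0178
```

Call:
step_arm:
  slide:
    - [0,0,0.5]
    - [0,0,0.5]
    - [0,0,0]
    - [0,0,0]
  twist: [0,0,0,0]

```text
time: 9.13
position: [0.494, -0.0506, 0.0429]
tool_rot: [0.703, 0.711, 0.0, 0.0]
ft_force: [-0.5, 1.4, 7.3]
grip_width: 0.0179
```

It has touched: 7 N upward at z≈0.0429, where I expected contact. I'll ease back slightly, open a little, and look.

Call:
step_arm:
  slide:
    - [0,0,-0.3]
    - [0,0,0]
    - [0,0,0]
    - [0,0,0]
    - [0,0,0]
    - [0,0,0]
    - [0,0,0]
  twist: [0,0,0,0,0,0,0]
  jaw: 34

```text
time: 9.72
position: [0.4936, -0.0506, 0.0423]
tool_rot: [0.703, 0.711, -0.0, -0.0]
ft_force: [-0.4, -0.4, -0.4]
grip_width: 0.0341
```

Call:
step_arm:
  slide:
    - [0,0,-3]
    - [0,0,-8]
    - [0,0,-15]
    - [0,0,-20]
    - [0,0,-25]
    - [0,0,-25]
    - [0,0,-25]
    - [0,0,0]
    - [0,0,0]
    - [0,0,0]
  twist: [0,0,0,0,0,0,0,0,0,0]

```text
time: 10.55
position: [0.4932, -0.0504, 0.1635]
tool_rot: [0.703, 0.711, -0.0, -0.0]
ft_force: [-0.6, 0.6, 0.2]
grip_width: 0.0341
```

```bash
python3 look.py g; python3 m.py g .035; python3 - <<'E'
from h import *
for t in "0g":
  d=np.load("scene%s.npz"%t);W=d["W"];z=W[...,2];g=d["c"].min(-1)
  m=((z>.04)&(z<.06)&(g>110)&(W[...,1]>.19)&(W[...,1]<.29)&(W[...,0]>.42)&(W[...,0]<.52)).astype(np.uint8)
  k,l,st,ce=cv2.connectedComponentsWithStats(m)
  print(t,[W[l==i].mean(0).round(4) for i in range(1,k) if st[i,4]>8])
E
```

```text
10.55 [ 0.49318468 -0.05042568  0.16353112] [ 7.02765547e-01  7.11421514e-01 -4.42933766e-05 -1.13184897e-04] 0.034050990530812675 [-0.61518113  0.55215649  0.15789749]
[[-0.012  1.    -0.   ]
 [ 1.     0.012  0.   ]
 [ 0.    -0.    -1.   ]]
scene 245 tooth x [0.48099203 0.50395143] y [-0.06332517 -0.03838334] z [0.0351062  0.03560775 0.03678214 0.07296536]
 block ((493.4694519042969, -49.249942779541016), (50.93122482299805, 124.66830444335938), 0.9808768630027771) 0.0266150285152299
side 148 tooth x [0.48019702 0.50519333] y [-0.05982209 -0.03657212] z [0.0354558  0.03553513 0.0363162  0.07273884]
 block ((492.02105712890625, -47.83607482910156), (49.375587463378906, 128.15261840820312), 0.7749914526939392) 0.027162073803604136
0 [array([0.4812, 0.2631, 0.0468]), array([0.4697, 0.2153, 0.0492])]
g [array([0.4816, 0.2633, 0.046 ]), array([0.4697, 0.2152, 0.0491])]
```

View pics/g.png

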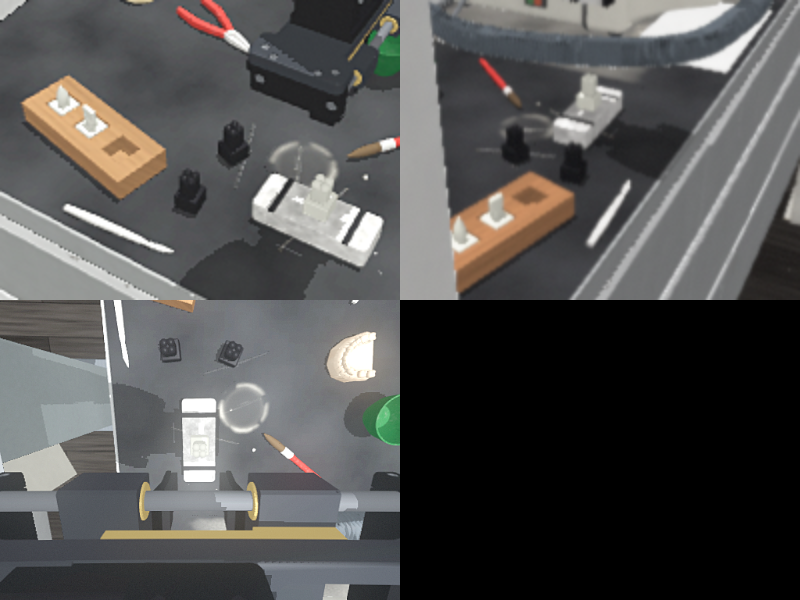

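The molar stands upright in the middle of the block, at (320,200) in the scene panel. Its top is at 73 mm (26 + 46 = 72 expected) and it's within 1–2 mm of centre. The gripper is clear and the bystanders haven't moved.

```bash
python3 -c "
from rig import robot
print(robot.hand_in())"
```

```text
the job is handed in; nothing more can be done
None
```

The molar is standing upright on the rest block, and I handed the job in at about 10.7 s of the 35 s allowed. I lifted it straight up out of the tray's end pocket by its crown and lowered it until it touched the block (7 N). Then I opened the jaws and backed the gripper about 120 mm clear.

**Last checks (cameras):**
- **Molar:** its foot is centred within about 2 mm of the block's centre, and its top is at 73 mm against 72 mm expected.
- **Block:** it lies flat and moved less than about 1 mm.
- **Incisor and canine:** both are still seated, with crowns within 0.5 mm of where they started.

**What disagreed:**
- **Tool height:** the reported TCP height with the stated 17 mm finger overhang put the fingertips about 25 mm lower than all three cameras showed. I went by the cameras, and the contact-free descent, the 17.9 mm grip on the 18 mm crown and the contact height on the block all bore that out.
- **Carry to the block:** I overshot by about 19 mm in y and corrected it before lowering the molar.

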